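# Fit the pigment mill's bayonet lid and hold it at half-way

### The arm

A 6-joint arm with a two-finger parallel gripper is mounted at the origin on a cart in front of the work surface, level with it; the furniture and walls round the work are solid. World frame = base frame: x ahead of the robot, y to its left, z up, the work surface at z = 0. Lengths are in m, angles in rad, forces in N, time in s.
With the tool pointing down it reaches from about 0.425 to 0.95 m from the base axis. Payload 3.5 kg.
Tool frame: the origin (TCP) lies midway between the tips of the shut fingers; the grasp point (between the pads) lies 19 mm behind it; z points along the fingers, y is the line along which they close (so a half turn about z gives the same grasp; the last joint's range is limited). The gripper opens to 85 mm and grips with 20 to 120 N. Pads are 22 mm wide; open, the fingers measure 114 mm over their backs; the gripper's body (76 mm by 85 mm) begins 54 mm behind the grasp point. The pads swing forward as they close: fully open they stand 13 mm farther back than shut.
Start: joints at [1.193, 0.286, 1.577, -0, 1.279, -0.15], TCP at [0.152, 0.658, 0.231] pointing down, gripper open.
Joint ranges: [-2.77, 2.77], [-0.9, 2.22], [0.21, 2.48], [-1.53, 4.67], [0.24, 2.81], [-2.84, 2.84]. Speed limits (rad/s): [2.79, 2.79, 3.14, 3.14, 3.14, 3.14].

### API

Orientations are given as a unit quaternion [x, y, z, w].
In Python, from plant import ctrl gives the robot as it stands. The module is installed in compiled form; this text tells all that it offers.
- The arm moves only by the shell command python3 -m inch 'ROWS' [FORCE]. ROWS is JSON, a list of rows, each a list of 5 numbers: the closure, from 0 (fully open) to 1 (shut), then the shift along the tool's x, y, z in m, then the turn about the tool's z in degrees. A call has 1 to 5 rows; each row is the pose to reach, as a shift and turn from the pose commanded when the call began, along the tool's axes at that moment; what a row does not reach only later rows make up. A row lasts 1/12 s, in which the tool goes at most 41.7 mm and 7.16 degrees, less where a joint would pass 70% of its speed; a pose out of reach is approached as far as the arm can. A call with a gripper value outside its range is refused whole. The fingers move at their own pace and stop on an object; FORCE is the grip in N (left out, the last holds). Time passes only in rows, so rows that repeat a pose let the fingers close. It gives the time, the measured TCP pose, the force, the opening and the grip force at its end, in the units of the state.
- ctrl.get_state(): the state, without advancing time (a new reading comes with each control period).
- ctrl.read_camera(name): name is "scene" or "top" or "wrist"; returns a dict with "pixels" (384x512x3 uint8, red, green, blue), "depth" (384x512 float32, m along the optical axis (not along the pixel's ray), 0 where there is no reading), "fx", "fy", "cx", "cy" (pixels), "D" ([k1, k2, p1, p2, k3] as OpenCV has them; the pictures are not rectified), "xyz" and "rotation" of the camera in the world; the wrist camera has in their place "mount" (4x4, takes a point from camera to tool coordinates, whose origin is the TCP and whose axes are the flange's). Camera axes: x right, y down, z forward; pixel columns grow to the right and rows downward; lengths in m; the calibration is good to about 2 mm. A picture is of the moment at which its call begins: read the wrist's pose just before it.
- ctrl.sign_off(): hands the job in; it is judged then, once.
Trained networks look in a picture, given as the dict that the camera call returned (one of the last four; its "shot" number tells which), for a name from the list of things; names that differ only in an ending like _2 or _b are one class to them, and where a whole thing is asked for, a point or a joint stands for the part that bears it (a point fixed in the world has none). Each returns a list of dicts, best first, with "score" (0 to 1); they miss things now and then, are a little off and sometimes report something else, mostly with a low value. They report only what shows in the picture. A call takes as long as a camera call.
- ctrl.spot_in(query, picture): "at" ([column, row] in pixels, amid what is visible of it).
- ctrl.tip_of(query, picture): "at" ([column, row] in pixels: a listed point, or the origin of a listed thing).
The state is a dict: "time": time; "qpos": joint angles; "dq": joint speeds; "joint_efforts": joint torques, N m; "eef_pos": TCP position; "tcp_rot": TCP orientation; "contact_force": force on the tool from outside, world axes, zero at the start; "wrist_torque": the same for the moment, N m; "opening": opening from 0.0 (shut) to 1.0 (fully open); "finger_force": force on a finger pad.
Only numpy, scipy, OpenCV 4.12 (cv2) and the standard library are available. Lean on these libraries where they do the work, as an engineer would, in place of code of your own. Each camera call takes 0.05 s, during which the arm holds its last target. There are 200 camera calls.

### The job

Put the loose bayonet lid on the pigment mill: lower its two lugs through the collar's two entry slots (at the white marks) until the lid sits flat on the collar, then twist it clockwise, seen from above, until its white pointer lines stand in the yellow half-way bands, and never on into the lock click at the red marks. A spring turns the lid back if it is let go, so finish while still gripping the lid and holding it at half-way. Do not shift the pigment jar, ink tin or tape roll.

Things in the scene. Friction and masses are not known exactly. Their poses are not given: they have to be found in the camera images.
- lid: Loose bayonet lid, about 0.22 kg, upright on the table. Origin: centre of its underside; z up. Steel plug 60 mm diameter, z 0 to 20 mm; two brass lugs at its foot along the lid's +x and -x, 14 mm wide, z 0 to 8 mm, reaching 40 mm from the axis; grey flange 94 mm diameter, z 20 to 26 mm, with white pointer lines at +x and -x. Same after half a turn: either lug fits either slot.
- mill: Pigment mill, fixed: foot plate 150 x 136 x 12 mm, green round housing 124 mm diameter, grey collar on top. Origin: underside centre, on the table; z up. Two entry slots in the collar along the mill's +x and -x, with white marks. Clockwise of these on the collar: yellow bands (half-way, 37 to 53 degrees) and red marks (lock, 90 degrees). Seated, the lid's origin is 65 mm above the mill's.
- collar_centre (a point): On the mill's axis at the collar's top face, 85 mm above the table; axes as the mill's. Collar: bore 65 mm diameter, 10 mm thick; slots 18 mm wide, reaching 42 mm from the axis. The flange of the seated lid lies on this face; the turned lugs have 2 mm of play under the collar. The lid turns clockwise only, about this vertical axis; stops block the other way.
- halfway: Fixed frame in the mill, at the mill's origin, z up: its x axis points at the middle of one yellow band (45 degrees clockwise of the mill's x). The lid is at half-way when the lid's x axis lies along this x axis, either way round.
- drive_ring (a joint): Angle (rad) of the sprung ring in the mill that the lid's lugs push round; 0 at rest, grows clockwise. It lags the lid's angle by about 0.03 to 0.1, so half-way is about 0.70 to 0.76. Spring torque 0.06 N m at 0, 0.13 at half-way, 0.21 at the stop (1.5). Two spring balls begin to resist at a lid angle of about 1.0 and lock the lid at the stop.
- pigment_jar: Small round ochre jar, 39 mm diameter, 46 mm tall, loose; to be left alone. Origin: centre of its underside.
- ink_tin: Round ink tin with black bands and a pale label, 69 mm diameter, 53 mm tall, loose; to be left alone. Origin: centre of its underside.
- tape: Blue roll of tape lying flat, 93 mm diameter, 24 mm tall, loose; to be left alone. Origin: centre of its underside.
- lid_bar (a point): Middle of the lid's black bar grip, on the lid's axis 44 mm above its underside; the bar is 60 mm long along the lid's x, 16 mm thick, and stands 26 to 62 mm above the lid's underside.

How it is judged:
On the way:
1. the lid sits on the collar with its lugs down through the entry slots, not yet turned (horizontal distance between lid and collar_centre below 0.005 m and z of lid in the frame of mill between 0.06 and 0.0685 m and angle between the x axis of lid and the x axis of mill, either way round below 0.3 rad), for 0.1 s.
At the end, for the whole second after the job is handed in: Lid in the bayonet (within 5 mm of the mill axis, within 3.5 mm of seated, level), pointers within 8 degrees of the middle of the yellow bands, sprung ring turned with it (0.5 to 0.95 rad), still, gripped by the fingers; jar, ink tin and tape within 2 cm of their starts (horizontal distance between lid and collar_centre below 0.005 m and z of lid in the frame of mill between 0.06 and 0.0685 m and angle between lid's own z axis and vertical below 0.08 rad and angle between the x axis of lid and the x axis of halfway, either way round below 0.14 rad and value of joint drive_ring between 0.5 and 0.95 rad and contact force between the fingers and lid above 2 N and angular speed of lid below 0.15 rad/s and distance of each of pigment_jar, ink_tin, tape from where it was at the start of the episode below 0.02 m); the arm keeps its last pose, push and grip.
It fails at once if the lid is turned past half-way into the lock click (ring beyond 1.1 rad) (value of joint drive_ring above 1.1 rad).
It fails at once if the pigment jar, ink tin or tape roll is shifted more than 2 cm (distance of any of pigment_jar, ink_tin, tape from where it was at the start of the episode above 0.02 m).
It also fails if it takes over 40 s, if anything falls off the work surface, if the arm or the gripper's body presses on something with over 40 N, if the wrist force passes 120 N, or if a joint passes its speed limit or range.

## Working session

There is one attempt and no reset: what is moved stays moved. The work goes in short steps, Python scripts to look and compute and a shell command to move; the robot and the scene stay as the last step left them, time stands still between calls to the robot, and variables do not carry over. Pictures are saved under pics/ and viewed, at most 10 in all, crops included, and the job is handed in when it is done.

```bash
mkdir -p pics
cat > h.py <<'E'
import numpy as np, cv2
from plant import ctrl
from scipy.spatial.transform import Rotation as R
def pose(cam,st=None):
    if 'mount' in cam:
        T=np.eye(4);T[:3,:3]=R.from_quat(st['tcp_rot']).as_matrix();T[:3,3]=st['eef_pos']
        return T@np.array(cam['mount'])
    T=np.eye(4);r=np.array(cam['rotation'],float)
    T[:3,:3]=R.from_quat(r).as_matrix() if r.size==4 else r.reshape(3,3)
    T[:3,3]=cam['xyz'];return T
def K(c): return np.array([[c['fx'],0,c['cx']],[0,c['fy'],c['cy']],[0,0,1.]])
def ray(c,uv):
    p=cv2.undistortPoints(np.array([[uv]],float),K(c),np.array(c['D'],float))[0,0]
    return np.array([p[0],p[1],1])
def at_z(c,T,uv,z):
    d=T[:3,:3]@ray(c,uv); return T[:3,3]+d*(z-T[2,3])/d[2]
def cloud(c,T):
    h,w=c['depth'].shape;u,v=np.meshgrid(np.arange(w),np.arange(h))
    p=cv2.undistortPoints(np.stack([u,v],-1).reshape(-1,1,2).astype(float),K(c),np.array(c['D'],float)).reshape(-1,2)
    d=c['depth'].reshape(-1,1);P=np.hstack([p*d,d])@T[:3,:3].T+T[:3,3]
    return P.reshape(h,w,3)
def proj(c,T,P):
    Ti=np.linalg.inv(T);q,_=cv2.projectPoints(np.atleast_2d(P).astype(float),cv2.Rodrigues(Ti[:3,:3])[0],Ti[:3,3],K(c),np.array(c['D'],float))
    return q.reshape(-1,2)
def save(c,n): cv2.imwrite('pics/'+n+'.png',c['pixels'][...,::-1])
E
python3 - <<'E'
from h import *
np.set_printoptions(precision=4,suppress=True)
s=ctrl.get_state();print(s)
ims=[]
for n in ['top','scene']:
    c=ctrl.read_camera(n);T=pose(c);C=cloud(c,T);im=c['pixels'][...,::-1].copy();print(n,T[:3,3],c['fx'])
    for q in ['lid','mill','lid_bar','collar_centre','pigment_jar','ink_tin','tape']:
        for r in ctrl.tip_of(q,c)[:2]:
            u,v=r['at'];zz={'lid_bar':.044,'collar_centre':.085}.get(q,0)
            print(q,r['score'],r['at'],at_z(c,T,r['at'],zz),C[int(v),int(u)] if 0<=v<384 and 0<=u<512 else 0)
    ims.append(im)
    np.savez(n+'.npz',C=C,im=im)
cv2.imwrite('pics/a.png',cv2.resize(np.vstack(ims),(400,600)) if 0 else ims[0]);cv2.imwrite('pics/b.png',ims[1])
E
```

```text
{'time': 0.0, 'qpos': array([ 1.193 ,  0.2872,  1.5782, -0.    ,  1.2786, -0.15  ]), 'dq': array([ 0.0005,  0.0009, -0.0013, -0.0007,  0.0016, -0.0012]), 'joint_efforts': array([ -0.0003, -40.5981, -29.2622,  -0.0002,   0.0057,   0.    ]), 'eef_pos': array([0.1522, 0.6569, 0.2299]), 'tcp_rot': array([ 0.1136,  0.9935, -0.0012, -0.0003]), 'contact_force': array([ 0.2148, -1.5978,  0.3345]), 'wrist_torque': array([-0.0161, -0.0171,  0.0535]), 'finger_force': 0.0, 'opening': 0.9988249617730968}
top [0.4312 0.2758 0.9254] 348.4532164979867
mill 0.85 [321.0, 189.1] [0.5861 0.1011 0.    ] [0.5761 0.1127 0.0614]
lid_bar 0.86 [232.1, 236.5] [0.4614 0.3389 0.044 ] [0.462  0.3379 0.0613]
collar_centre 0.96 [327.0, 174.9] [0.6072 0.1006 0.085 ] [0.6145 0.0956 0.0615]
pigment_jar 0.77 [300.6, 260.4] [0.3971 0.1628 0.    ] [0.3998 0.1699 0.0457]
ink_tin 0.78 [251.1, 140.9] [0.724  0.2883 0.    ] [0.7099 0.2879 0.0523]
scene [ 0.1102 -0.2416  0.5549] 453.1372661578655
lid 0.63 [192.1, 225.4] [0.4637 0.3371 0.    ] [0.4466 0.3092 0.0277]
mill 0.9 [331.4, 256.2] [0.5943 0.1024 0.    ] [0.5452 0.0683 0.0562]
lid_bar 0.77 [191.8, 206.1] [0.4681 0.3373 0.044 ] [0.4614 0.3291 0.0523]
lid_bar 0.28 [305.7, 185.2] [0.6734 0.2403 0.044 ] [0.7011 0.2659 0.0184]
collar_centre 0.95 [336.9, 219.7] [0.5928 0.0994 0.085 ] [0.6147 0.1169 0.064 ]
pigment_jar 0.66 [218.8, 291.1] [0.3986 0.1727 0.    ] [0.3834 0.153  0.0277]
ink_tin 0.71 [305.7, 186.8] [0.7175 0.2777 0.    ] [0.7    0.2648 0.017 ]
tape 0.93 [226.5, 159.2] [0.6644 0.48   0.    ] [0.662  0.4786 0.0022]
```

View pics/a.png

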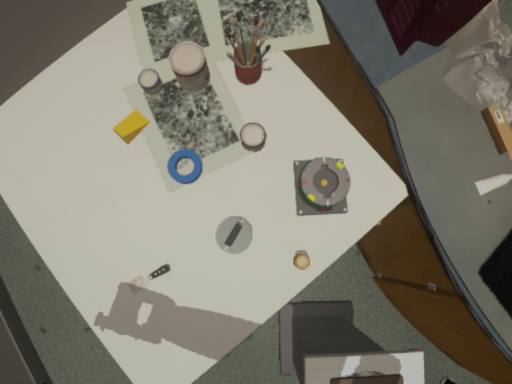

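View pics/b.png

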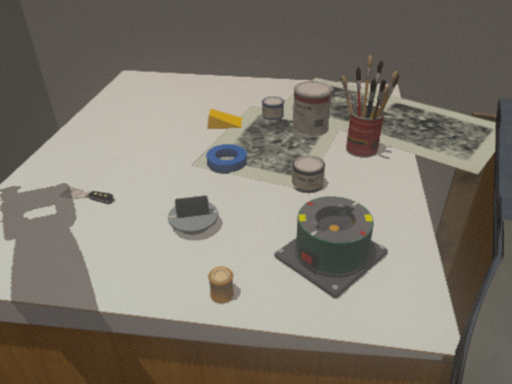

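Run:
```python
from h import *
np.set_printoptions(precision=4,suppress=True)
for n in ['top','scene']:
    d=np.load(n+'.npz');C=d['C']
    def pts(c,r,z0,z1):
        m=(np.hypot(C[...,0]-c[0],C[...,1]-c[1])<r)&(C[...,2]>z0)&(C[...,2]<z1);return C[m]
    b=pts((.463,.338),.05,.05,.075)[:,:2]
    print(n,'bar',len(b),cv2.minAreaRect(b.astype(np.float32)))
    m=b.mean(0);e=np.linalg.eigh(np.cov(b.T))[1][:,1];print(m,np.degrees(np.arctan2(e[1],e[0])))
    f=pts((.463,.338),.06,.018,.034)[:,:2];print('flange',len(f),cv2.minEnclosingCircle(f.astype(np.float32)))
    k=pts((.6,.1),.08,.078,.095);print('collar',len(k),cv2.minEnclosingCircle(k[:,:2].astype(np.float32)),np.median(k[:,2]))
```

```text
top bar 160 ((0.4665628969669342, 0.3374364674091339), (0.015874404460191727, 0.05937885493040085), 58.681793212890625)
[0.4662 0.3375] 148.49060124470088
flange 852 ((0.46661612391471863, 0.33786216378211975), 0.04708380624651909)
collar 1370 ((0.5930033922195435, 0.10551097989082336), 0.0629192367196083) 0.08515612893962038
scene bar 329 ((0.46699994802474976, 0.33473825454711914), (0.018176289275288582, 0.05998954176902771), 57.79281234741211)
[0.465  0.3319] 148.80586057769878
flange 882 ((0.46586647629737854, 0.3344970643520355), 0.048250507563352585)
collar 2342 ((0.5932970643043518, 0.10476857423782349), 0.06321799010038376) 0.08583018451990959
```

The top view shows the lid at about (234,235), the mill at (323,185), the jar at (302,260), the tin at (253,136) and the tape at (185,166). The scene view agrees. Next I'll measure the collar marks.

Run:
```python
from h import *
tiles=[]
for n in ['top','scene']:
    c=ctrl.read_camera(n);T=pose(c)
    g=(np.arange(400)-200)/200*.07
    X,Y=np.meshgrid(g,-g); P=np.stack([.593+X,.105+Y,np.full_like(X,.085)],-1).reshape(-1,3)
    q=proj(c,T,P).reshape(400,400,2).astype(np.float32)
    o=cv2.remap(c['pixels'],q[...,0],q[...,1],cv2.INTER_LINEAR);tiles.append(o)
    hsv=cv2.cvtColor(o,cv2.COLOR_RGB2HSV).astype(int);Rr=np.hypot(X,Y);A=np.degrees(np.arctan2(Y,X));ring=(Rr>.036)&(Rr<.062)
    for nm,m in [('white',(hsv[...,1]<40)&(hsv[...,2]>165)),('yellow',(hsv[...,0]>20)&(hsv[...,0]<35)&(hsv[...,1]>150)),('red',((hsv[...,0]<8)|(hsv[...,0]>172))&(hsv[...,1]>110))]:
        k,l,st,ce=cv2.connectedComponentsWithStats((m&ring).astype(np.uint8))
        for i in range(1,k):
            if st[i,4]>60: print(n,nm,st[i,4],'ang %.1f r %.4f'%(np.degrees(np.arctan2(Y[l==i].mean(),X[l==i].mean())),np.hypot(Y[l==i].mean(),X[l==i].mean())), X[l==i].mean(),Y[l==i].mean())
cv2.imwrite('pics/c.png',np.hstack(tiles)[...,::-1])
```

```text
top white 461 ang 2.2 r 0.0574 0.05734913232104122 0.002213882863340564
top white 234 ang -178.1 r 0.0548 -0.054782478632478634 -0.0018322649572649577
top yellow 1074 ang 136.9 r 0.0554 -0.040451070763500935 0.03779185288640596
top yellow 1051 ang -43.1 r 0.0544 0.039722502378686964 -0.03711032350142722
top red 368 ang 92.0 r 0.0549 -0.0019364130434782608 0.05481589673913045
top red 381 ang -88.0 r 0.0543 0.0018501312335958008 -0.05427939632545932
scene white 77 ang 122.9 r 0.0615 -0.03341363636363636 0.05159545454545455
scene white 202 ang 2.7 r 0.0580 0.057944059405940586 0.0027150990099009905
scene white 161 ang -178.5 r 0.0531 -0.053050000000000014 -0.0013717391304347828
scene yellow 1381 ang 135.2 r 0.0535 -0.03797664735698769 0.037649710354815354
scene yellow 1287 ang -41.1 r 0.0556 0.041862393162393166 -0.036573504273504275
scene red 406 ang 89.7 r 0.0547 0.000275 0.054668965517241375
scene red 471 ang -85.5 r 0.0541 0.004213375796178344 -0.05391932059447983
```

View pics/c.png

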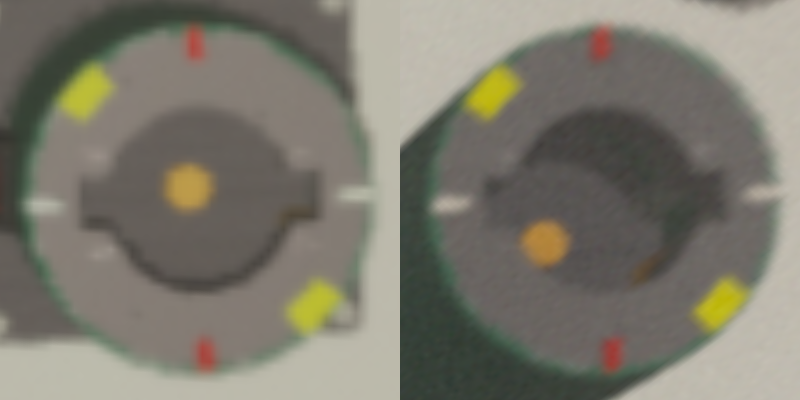

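The mill's slots lie along about +2° in the world frame, with its centre near (0.593, 0.105). Next, move above the lid.

```bash
python3 -m inch '[[0,-0.034,-0.022,0,4],[0,-0.069,-0.044,0,8],[0,-0.103,-0.066,0,12],[0,-0.138,-0.088,0,16],[0,-0.172,-0.11,0,18.5]]'
```

```text
time: 1.32
eef_pos: [0.2961, 0.5101, 0.2315]
tcp_rot: [0.273, 0.962, 0.0, 0.0]
contact_force: [0.4, 0.1, 0.2]
opening: 1.004
finger_force: 0.0
```

```bash
python3 -m inch '[[0,-0.04,-0.01,0,0],[0,-0.08,-0.02,0,0],[0,-0.12,-0.03,0,0],[0,-0.16,-0.039,0.02,0],[0,-0.2,-0.049,0.03,0]]'; python3 -m inch '[[0,-0.036,-0.009,0.04,0],[0,-0.036,-0.009,0.07,0],[0,-0.036,-0.009,0.07,0]]'
cat > lid.py <<'E'
from h import *
np.set_printoptions(precision=4,suppress=True)
s=ctrl.get_state();c=ctrl.read_camera('wrist');T=pose(c,s);C=cloud(c,T);save(c,'w1')
x=R.from_quat(s['tcp_rot']).as_matrix();print(s['eef_pos'],'toolx ang',np.degrees(np.arctan2(x[1,0],x[0,0])),x[:,2])
def pts(r,z0,z1):
    m=(np.hypot(C[...,0]-.4665,C[...,1]-.337)<r)&(C[...,2]>z0)&(C[...,2]<z1);return C[m]
b=pts(.045,.056,.07)[:,:2].astype(np.float32);f=pts(.06,.02,.032)[:,:2].astype(np.float32)
print(len(b),cv2.minAreaRect(b) if len(b) else 0,len(f),cv2.minEnclosingCircle(f) if len(f) else 0)
for r in ctrl.tip_of('lid_bar',c)[:2]: print(r,at_z(c,T,r['at'],.044))
E
python3 lid.py
```

```text
time: 1.73
eef_pos: [0.4379, 0.367, 0.2025]
tcp_rot: [0.272, 0.962, 0.001, 0.0]
contact_force: [0.3, 0.0, -0.3]
opening: 1.004
finger_force: 0.0
time: 1.98
eef_pos: [0.4599, 0.3374, 0.1246]
tcp_rot: [0.274, 0.962, -0.005, -0.005]
contact_force: [-1.6, -1.3, -1.2]
opening: 1.0
finger_force: 0.0
[0.4599 0.3374 0.1246] toolx ang 148.2125138103402 [-0.0124 -0.0066 -0.9999]
1524 ((0.4665435254573822, 0.33646419644355774), (0.015944143757224083, 0.05948736518621445), 58.946990966796875) 6647 ((0.4671722948551178, 0.3363800644874573), 0.04712791368365288)
{'at': [260.5, 205.2], 'score': 0.68} [0.4665 0.3373 0.044 ]
```

View pics/w1.png

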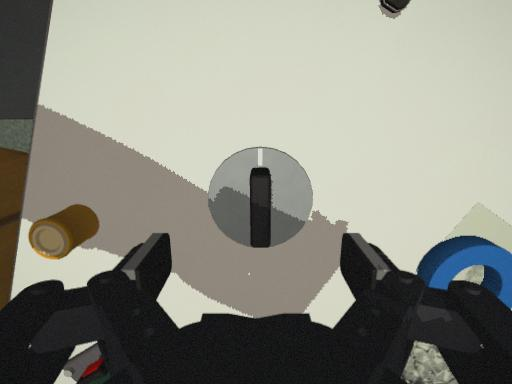

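The wrist view has the bar centred at (260,206), vertical, between the fingers, with nothing in their way. Settle briefly and descend.

```bash
python3 -m inch '[[0,0,0,0,0.7],[0,0,0,0.02,0.7],[0,0,0,0.04,0.7],[0,0,0,0.06,0.7],[0,0,0,0.06,0.7]]'; python3 lid.py
```

```text
time: 2.5
eef_pos: [0.461, 0.3425, 0.0715]
tcp_rot: [0.277, 0.961, -0.001, -0.001]
contact_force: [-1.1, -0.6, -0.7]
opening: 0.999
finger_force: 0.0
[0.461  0.3425 0.0715] toolx ang 147.84552316610478 [-0.0024 -0.0011 -1.    ]
2497 ((0.46662089228630066, 0.3364912271499634), (0.015880398452281952, 0.059814516454935074), 58.285037994384766) 10171 ((0.46685659885406494, 0.33634084463119507), 0.04711972922086716)
{'at': [249.9, 232.4], 'score': 0.76} [0.4653 0.3357 0.044 ]
```

```bash
python3 -m inch '[[0,-0.008,-0.002,0.015,-0.5],[0,-0.008,-0.002,0.037,-0.5],[0,-0.008,-0.002,0.037,-0.5],[1,-0.008,-0.002,0.037,-0.5],[1,-0.008,-0.002,0.037,-0.5]]' 70;python3 -m inch '[[1,0,0,0,0],[1,0,0,0,0],[1,0,0,0,0],[1,0,0,0,0],[1,0,0,0,0]]'
```

```text
time: 3.02
eef_pos: [0.4696, 0.3369, 0.0379]
tcp_rot: [0.273, 0.962, 0.001, 0.001]
contact_force: [-0.7, -0.1, 0.7]
opening: 0.752
finger_force: 0.0
time: 3.43
eef_pos: [0.469, 0.3362, 0.0364]
tcp_rot: [0.274, 0.962, 0.001, 0.001]
contact_force: [-0.9, 1.3, 3.8]
opening: 0.173
finger_force: 69.0
```

```bash
python3 -m inch '[[1,0,0,-0.03,0],[1,0,0,-0.07,0],[1,-0.01,-0.006,-0.11,0],[1,-0.035,-0.02,-0.135,-5],[1,-0.065,-0.038,-0.145,-10]]';python3 -m inch '[[1,0,0,0,0],[1,0,0,0,0]]'
```

```text
time: 3.85
eef_pos: [0.5055, 0.2708, 0.1858]
tcp_rot: [0.185, 0.983, 0.002, 0.004]
contact_force: [1.4, 0.3, -1.5]
opening: 0.171
finger_force: 68.7
time: 4.02
eef_pos: [0.5044, 0.2681, 0.181]
tcp_rot: [0.19, 0.982, 0.0, 0.0]
contact_force: [0.1, 0.4, -2.7]
opening: 0.177
finger_force: 68.8
```

```bash
python3 -m inch '[[1,-0.029,-0.0235,0,-5],[1,-0.058,-0.047,0,-10],[1,-0.087,-0.0705,0,-15],[1,-0.116,-0.094,0,-20],[1,-0.145,-0.1175,0,-23.9]]';python3 -m inch '[[1,0,0,0,0],[1,0,0,0,0],[1,0,0,0,0],[1,0,0,0,0]]'
cat > m.py <<'E'
from h import *
np.set_printoptions(precision=4,suppress=True)
s=ctrl.get_state();x=R.from_quat(s['tcp_rot']).as_matrix();tz=s['eef_pos'][2]
print(s['eef_pos'],'toolx ang',np.degrees(np.arctan2(x[1,0],x[0,0])),x[:,2])
tl=[]
for n in ['top','scene','wrist']:
    s=ctrl.get_state();c=ctrl.read_camera(n);T=pose(c,s);C=cloud(c,T)
    z0=tz-.0364
    near=np.hypot(C[...,0]-s['eef_pos'][0],C[...,1]-s['eef_pos'][1])
    f=C[(near<.06)&(abs(C[...,2]-z0-.024)<.006)][:,:2].astype(np.float32)
    k=C[(np.hypot(C[...,0]-.593,C[...,1]-.105)<.08)&(abs(C[...,2]-.085)<.006)][:,:2].astype(np.float32)
    print(n,'flange',len(f),cv2.minEnclosingCircle(f) if len(f)>10 else 0,'collar',len(k),cv2.minEnclosingCircle(k) if len(k)>10 else 0)
    hsv=cv2.cvtColor(c['pixels'],cv2.COLOR_RGB2HSV).astype(int)
    h,w=hsv.shape[:2]
    uv=np.stack(np.meshgrid(np.arange(w),np.arange(h)),-1)
    for q in ['lid','lid_bar','collar_centre']:
        for r in ctrl.tip_of(q,c)[:1]: print('  ',q,r,at_z(c,T,r['at'],{'lid':z0,'lid_bar':z0+.044,'collar_centre':.085}[q]))
    for nm,mk in [('yellow',(hsv[...,0]>20)&(hsv[...,0]<35)&(hsv[...,1]>150)),('red',((hsv[...,0]<8)|(hsv[...,0]>172))&(hsv[...,1]>110))]:
        kk,l,st,ce=cv2.connectedComponentsWithStats(mk.astype(np.uint8))
        for i in range(1,kk):
            p=at_z(c,T,ce[i],.085);d=p[:2]-[.593,.105]
            if st[i,4]>8 and .04<np.hypot(*d)<.07: print('  ',nm,st[i,4],p[:2],np.degrees(np.arctan2(d[1],d[0])))
    tl.append(c['pixels'])
import sys
N=sys.argv[1]
cv2.imwrite('pics/'+N+'.png',cv2.resize(np.hstack([tl[1][120:300,220:420],tl[2][::2,::2][:180]]),None,fx=1.7,fy=1.7)[...,::-1])
cv2.imwrite('pics/'+N+'w.png',tl[2][...,::-1])
E
python3 m.py m1
```

```text
time: 4.43
eef_pos: [0.5939, 0.1061, 0.1782]
tcp_rot: [-0.021, 1.0, 0.0, -0.002]
contact_force: [0.6, 0.2, -2.1]
opening: 0.167
finger_force: 68.9
time: 4.77
eef_pos: [0.5935, 0.108, 0.1792]
tcp_rot: [-0.019, 1.0, 0.0, -0.001]
contact_force: [0.2, 1.4, -2.6]
opening: 0.175
finger_force: 69.1
[0.5935 0.108  0.1792] toolx ang -177.79373075708872 [-0.0027  0.0005 -1.    ]
top flange 348 ((0.591189980506897, 0.11561717092990875), 0.045718781650066376) collar 574 ((0.592759370803833, 0.10671812295913696), 0.061548929661512375)
   lid {'at': [331.1, 175.0], 'score': 0.89} [0.5948 0.1031 0.1428]
   lid_bar {'at': [333.3, 173.2], 'score': 0.92} [0.5895 0.1078 0.1868]
   collar_centre {'at': [326.9, 178.4], 'score': 0.69} [0.5984 0.1013 0.085 ]
   yellow 23 [0.5527 0.1427] 136.9653606673947
scene flange 1240 ((0.5918077230453491, 0.1066187173128128), 0.047745682299137115) collar 2241 ((0.5931909680366516, 0.10315077751874924), 0.06326644867658615)
   lid {'at': [335.5, 186.5], 'score': 0.64} [0.5965 0.1126 0.1428]
   lid_bar {'at': [339.2, 164.3], 'score': 0.97} [0.5944 0.1091 0.1868]
   collar_centre {'at': [336.7, 219.7], 'score': 0.57} [0.5925 0.0996 0.085 ]
   yellow 41 [0.5551 0.1427] 135.179318351684
   yellow 35 [0.6349 0.0684] -41.14631701012017
   red 11 [0.5931 0.1595] 89.85870833741924
   red 12 [0.597  0.0512] -85.72291286307505
wrist flange 10712 ((0.5931895971298218, 0.10717733949422836), 0.04703476279973984) collar 3609 ((0.5857477784156799, 0.1035677045583725), 0.061294764280319214)
   lid {'at': [253.2, 215.8], 'score': 0.65} [0.5948 0.1059 0.1428]
   lid_bar {'at': [253.7, 241.3], 'score': 0.77} [0.5928 0.1064 0.1868]
   yellow 273 [0.5537 0.1417] 136.9479380632882
   red 86 [0.5252 0.1028] -178.1533879319015
```

View pics/m1.png

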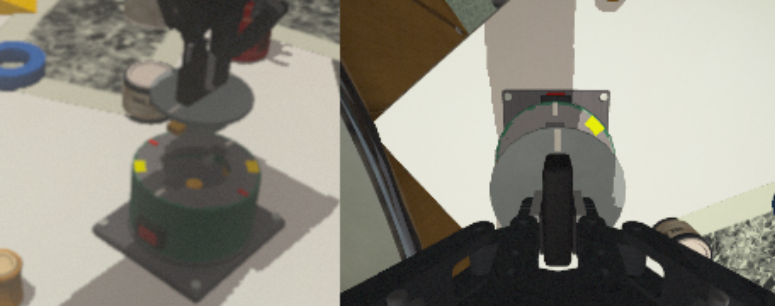

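The lid hangs level above the collar, with its pointer about in line with the white mark. The yellow bands put the lid 2.5 mm too far in +y. Correct that, and lower to just above the collar.

```bash
python3 -m inch '[[1,-0.001,-0.0025,0.02,0],[1,-0.001,-0.0025,0.042,0],[1,-0.001,-0.0025,0.042,0],[1,-0.001,-0.0025,0.042,0],[1,-0.001,-0.0025,0.042,0]]'; python3 m.py m2
```

```text
time: 5.78
eef_pos: [0.5965, 0.104, 0.1394]
tcp_rot: [-0.019, 1.0, 0.0, 0.001]
contact_force: [0.8, 1.0, -0.7]
opening: 0.174
finger_force: 69.0
[0.5965 0.104  0.1394] toolx ang -177.85478776401018 [ 0.001  0.    -1.   ]
top flange 310 ((0.5935598611831665, 0.11115223169326782), 0.04666081815958023) collar 509 ((0.5930456519126892, 0.10675513744354248), 0.06192101910710335)
   lid {'at': [328.5, 176.1], 'score': 0.77} [0.6005 0.1008 0.103 ]
   lid_bar {'at': [328.1, 176.4], 'score': 0.79} [0.5907 0.1111 0.147 ]
   collar_centre {'at': [328.0, 179.2], 'score': 0.78} [0.5964 0.0986 0.085 ]
   yellow 22 [0.5523 0.1426] 137.27892796270646
scene flange 1228 ((0.5953360199928284, 0.10382084548473358), 0.04760337248444557) collar 1675 ((0.5918116569519043, 0.1031402125954628), 0.06245440989732742)
   lid {'at': [337.0, 209.6], 'score': 0.79} [0.5946 0.1029 0.103 ]
   lid_bar {'at': [341.4, 184.8], 'score': 0.7} [0.602  0.1057 0.147 ]
   collar_centre {'at': [333.9, 220.9], 'score': 0.66} [0.5868 0.1007 0.085 ]
   yellow 40 [0.5549 0.1425] 135.4122594680196
   yellow 35 [0.6346 0.0684] -41.294214079597154
   red 10 [0.5935 0.1606] 89.48236573571887
   red 12 [0.597  0.0512] -85.72291286307505
wrist flange 10733 ((0.594264566898346, 0.10426918417215347), 0.0470954068005085) collar 5393 ((0.592987596988678, 0.1046888530254364), 0.061815936118364334)
   lid {'at': [252.2, 213.5], 'score': 0.82} [0.594  0.1023 0.103 ]
   lid_bar {'at': [255.0, 244.3], 'score': 0.94} [0.595  0.1043 0.147 ]
   yellow 403 [0.5536 0.1418] 136.9511112319943
   red 77 [0.5256 0.1023] -177.71617017753326
   red 30 [0.5952 0.0465] -87.87056137812307
   red 38 [0.5916 0.1627] 91.42493580635207
```

View pics/m2.png

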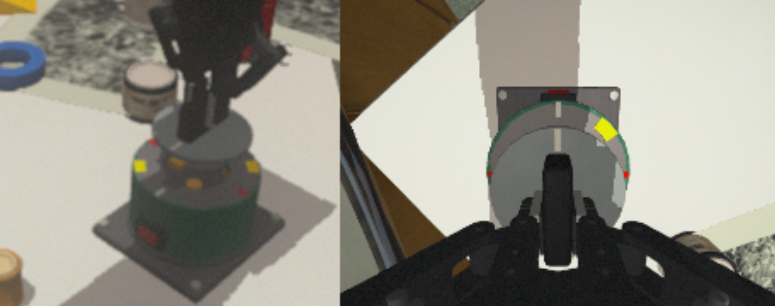

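The lid is within 1 mm of the axis by the wrist view (red marks' midpoint), so lower it in.

```bash
python3 -m inch '[[1,0.001,0,0.008,0],[1,0.001,0,0.016,0],[1,0.001,0,0.022,0],[1,0.001,0,0.028,0],[1,0.001,0,0.028,0]]';python3 -m inch '[[1,0,0,0,0],[1,0,0,0,0]]'
```

```text
time: 6.8
eef_pos: [0.5935, 0.1039, 0.108]
tcp_rot: [-0.019, 1.0, 0.0, -0.002]
contact_force: [-0.0, -0.1, -1.9]
opening: 0.174
finger_force: 69.1
time: 6.97
eef_pos: [0.5951, 0.104, 0.1106]
tcp_rot: [-0.019, 1.0, -0.0, 0.0]
contact_force: [0.1, 0.3, -1.2]
opening: 0.171
finger_force: 69.1
```

```bash
python3 -m inch '[[1,0,0,0.004,0],[1,0,0,0.008,0],[1,0,0,0.01,0],[1,0,0,0.01,0],[1,0,0,0.01,0]]';python3 m.py m3
```

```text
time: 7.38
eef_pos: [0.5954, 0.1039, 0.1014]
tcp_rot: [-0.019, 1.0, -0.0, 0.0]
contact_force: [-1.5, 0.5, 3.1]
opening: 0.173
finger_force: 69.8
[0.5954 0.1039 0.1014] toolx ang -177.84898192490272 [ 0.0009 -0.     -1.    ]
top flange 520 ((0.5940515995025635, 0.11366928368806839), 0.05832751467823982) collar 496 ((0.5926669836044312, 0.11137184500694275), 0.06139155477285385)
   lid {'at': [323.7, 183.4], 'score': 0.77} [0.5897 0.1059 0.065 ]
   lid_bar {'at': [325.1, 180.7], 'score': 0.81} [0.5881 0.1109 0.109 ]
   yellow 23 [0.5527 0.1427] 136.9653606673947
scene flange 2048 ((0.5952031016349792, 0.10387494415044785), 0.06004379317164421) collar 1461 ((0.5931270122528076, 0.10278147459030151), 0.06280726939439774)
   lid {'at': [334.0, 228.5], 'score': 0.62} [0.5917 0.1022 0.065 ]
   lid_bar {'at': [338.1, 206.9], 'score': 0.66} [0.5949 0.1017 0.109 ]
   yellow 39 [0.5549 0.1426] 135.37047671645584
   yellow 33 [0.6346 0.0684] -41.30576282456607
   red 9 [0.5932 0.1604] 89.79666766616711
   red 12 [0.597  0.0512] -85.72291286307505
wrist flange 18244 ((0.5953977108001709, 0.10394088178873062), 0.06008191406726837) collar 18723 ((0.5938007831573486, 0.10482019931077957), 0.06212107464671135)
   lid {'at': [254.1, 214.0], 'score': 0.59} [0.5937 0.1034 0.065 ]
   lid_bar {'at': [253.9, 241.9], 'score': 0.6} [0.5931 0.1035 0.109 ]
   yellow 600 [0.5537 0.1417] 136.95238947526195
   red 119 [0.5254 0.1022] -177.62880272607848
   red 164 [0.5954 0.0504] -87.47569232837749
   red 151 [0.5917 0.1592] 91.32351180341223
```

It is seated: z matches and the contact force is light. Now twist clockwise, which is positive about tool z.

```bash
python3 -m inch '[[1,0,0,0,5],[1,0,0,0,11],[1,0.0001,-0.0004,0,17],[1,0.0002,-0.0007,0,23],[1,0.0003,-0.001,0,29]]' 90;python3 -m inch '[[1,0,0,0,0],[1,0,0,0,0]]'
```

```text
time: 8.4
eef_pos: [0.5956, 0.1036, 0.1015]
tcp_rot: [0.234, 0.972, 0.001, 0.001]
contact_force: [-0.3, 1.8, 4.2]
opening: 0.168
finger_force: 88.4
time: 8.57
eef_pos: [0.5956, 0.1035, 0.1015]
tcp_rot: [0.231, 0.973, 0.001, 0.001]
contact_force: [-0.1, 2.3, 5.7]
opening: 0.169
finger_force: 88.5
```

```bash
python3 -m inch '[[1,0.0001,-0.0002,0,6],[1,0.0002,-0.0003,0,12],[1,0.0003,-0.0005,0,16],[1,0.0003,-0.0005,0,16],[1,0.0003,-0.0005,0,16]]';python3 m.py m4
```

```text
time: 8.98
eef_pos: [0.5953, 0.1032, 0.1015]
tcp_rot: [0.364, 0.932, 0.001, 0.001]
contact_force: [1.1, 2.0, 5.8]
opening: 0.166
finger_force: 88.5
[0.5953 0.1032 0.1015] toolx ang 137.35580129393813 [ 0.0031  0.001  -1.    ]
top flange 600 ((0.5898158550262451, 0.12054373323917389), 0.05624334141612053) collar 543 ((0.5876307487487793, 0.12161550670862198), 0.05900363624095917)
   lid {'at': [327.9, 179.8], 'score': 0.89} [0.5987 0.0948 0.0651]
   lid_bar {'at': [327.5, 179.7], 'score': 0.66} [0.5904 0.105  0.1091]
   yellow 23 [0.5527 0.1427] 136.9653606673947
scene flange 1918 ((0.595270574092865, 0.10318385809659958), 0.05995945632457733) collar 1430 ((0.5925620198249817, 0.10321547836065292), 0.06266623735427856)
   lid {'at': [332.8, 225.1], 'score': 0.6} [0.597  0.1093 0.0651]
   lid_bar {'at': [338.2, 204.9], 'score': 0.66} [0.5991 0.105  0.1091]
   yellow 39 [0.5548 0.1423] 135.6555265727755
   yellow 31 [0.6345 0.068 ] -41.6729889980595
   red 9 [0.5932 0.1604] 89.79666766616711
   red 11 [0.5972 0.0511] -85.52650949858074
wrist flange 18129 ((0.5953054428100586, 0.10319465398788452), 0.06008254736661911) collar 18682 ((0.5935375690460205, 0.10466828942298889), 0.062157467007637024)
   lid {'at': [253.0, 216.9], 'score': 0.69} [0.5943 0.102  0.0651]
   lid_bar {'at': [254.0, 242.2], 'score': 0.92} [0.593  0.1043 0.1091]
   yellow 643 [0.5538 0.142 ] 136.67666001856136
   red 62 [0.529  0.1126] 173.2500467355149
   red 186 [0.5916 0.1592] 91.43541678050613
```

View pics/m4w.png

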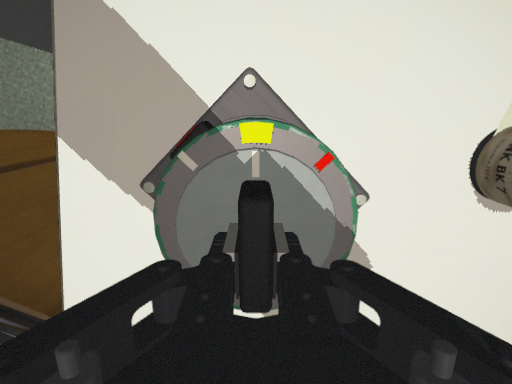

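The pointer line (255,163) lies in line with the middle of the yellow band (256,132), the flange sits flat on the collar, and the grip is firm. Let it settle, then hand in.

```bash
python3 -m inch '[[1,0,0,0,0],[1,0,0,0,0],[1,0,0,0,0]]' && python3 -c "
from plant import ctrl
print(ctrl.sign_off())"
```

```text
time: 9.83
eef_pos: [0.5953, 0.1032, 0.1015]
tcp_rot: [0.364, 0.932, 0.001, 0.001]
contact_force: [1.4, 2.8, 5.0]
opening: 0.168
finger_force: 88.5
the job is handed in; nothing more can be done
None
```

I handed the job in at about 9.8 s with the lid seated flat on the collar, its pointers in the middle of the yellow bands, and the gripper still holding it there; sign-off returned no verdict.

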